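Load the curing tray and lock it in the lamp bay

ROBOT

A 6-joint arm with a two-finger parallel gripper is mounted at the origin on the work surface. World frame = base frame: x ahead of the robot, y to its left, z up, the work surface at z = 0. Lengths are in m, angles in rad, forces in N, time in s.
With the tool pointing down it reaches from about 0.325 to 0.775 m from the base axis. Payload 9.3 kg.
Tool frame: the origin (TCP) lies at the very end of the fingers, on their centre line; the grasp point (between the pads) lies 19 mm behind it; z points along the fingers, x is the direction in which the jaws open and shut, and the axes are right-handed (so a half turn about z gives the same grasp; the last joint's range is limited). The gripper opens to 85 mm and grips with 20 to 120 N. Pads are 22 mm wide; open, the fingers measure 114 mm over their backs; the gripper's body (76 mm by 85 mm) begins 54 mm behind the grasp point. The pads swing forward as they close: fully open they stand 13 mm farther back than shut.
Start: joints at [-0.153, 0.259, 0.021, 1.334, 0, 1.418], TCP at [0.55, -0, 0.231] pointing down, gripper open.
Joint ranges: [-3.04, 3.04], [-0.91, 1.82], [-1.04, 1.36], [-1.92, 1.95], [-1.52, 1.45], [-3.14, 3.14]. Speed limits (rad/s): [2.22, 2.22, 2.79, 3.14, 3.14, 3.14].

INTERFACE

Orientations are given as [roll, pitch, yaw] about the fixed x, y, z axes, in that order (R = Rz(yaw) Ry(pitch) Rx(roll)).
In Python, from cell import arm, optics gives the robot as it stands. Calls block until the motion is done:
- arm.move_to(position, orientation): joint-space move of the TCP to a pose.
- arm.servo_line(position, rot=None, v=0.15, f_stop=None): straight line of the TCP; rot=None keeps the orientation; v is the mean speed in m/s. With f_stop (N) it stops when the force on the tool has changed by that much, and returns True; else False.
- arm.move_joints(angles): joint-space move.
- arm.move_gripper(opening, squeeze=None): opening from 0.0 (shut) to 1.0 (fully open); squeeze is the grip in N (None keeps the last); returns when the fingers have stopped.
- arm.pause(seconds).
- arm.solve_ik(position, orientation): joint angles nearest the present ones, or None.
- optics.read_camera(name): name is "scene" or "side" or "wrist"; returns (picture, depth): 420x560x3 uint8, blue, green, red; 420x560 float32, m along the optical axis (not along the pixel's ray), 0 where there is no reading.
- optics.camera_params(name): a dict with "fx", "fy", "cx", "cy" (pixels), "k1" (the pictures are not rectified: a ray, as slopes to the right and down, at radius r is drawn at 1 + k1 r^2 times it, then the intrinsics apply), "xyz" and "attitude" of the camera in the world. Camera axes: x right, y down, z forward; pixel columns grow to the right and rows downward; lengths in m; the calibration is good to about 2 mm. A picture is of the moment at which its call begins: read the wrist's pose just before it. camera_params takes no time and is no camera call; for the wrist camera it gives the pose at the moment of the call.
A pose or a line that the arm cannot do raises arm.IKError and nothing moves.
- arm.close_job(): hands the job in, once; it reports no verdict.
Readings, each from a call of its own:
- arm.current_t(): time.
- arm.current_joint_positions(): joint angles.
- arm.current_qd(): joint speeds.
- arm.current_joint_torque(): joint torques, N m.
- arm.current_ee_pos(): TCP position.
- arm.current_tcp_rot(): TCP orientation.
- arm.current_ft_force(): force on the tool from outside, world axes, zero at the start.
- arm.current_moment(): the same for the moment, N m.
- arm.current_width(): opening from 0.0 (shut) to 1.0 (fully open).
Only numpy, scipy, OpenCV 4.12 (cv2) and the standard library are available. Lean on these libraries where they do the work, as an engineer would, in place of code of your own. Each camera call takes 0.05 s, during which the arm holds its last target. There are 200 camera calls.

TASK

Stand every mended gear-case cover flat on the steel tray with its hub up, then slide the loaded tray by its handle all the way into the slots of the grey curing bay. When it is home, push the bay's black screw-knob straight down so its pin drops behind the tray's ear, then turn the knob clockwise (over half a turn) to its stop, and last of all throw the lamp switch over to on. Leave the other things on the table where they are.

Things in the scene. Friction and masses are not known exactly. Their poses are not given: they have to be found in the camera images.
- cover1: gear-case cover, bare aluminium with a ring of pink mended resin: round flange 64 mm across and 12 mm thick, on it a coaxial round hub 34 mm across rising to 48 mm above the underside. Origin: centre of the underside, z up out of the hub. 0.12 kg. The four covers are alike; two to four are present, the others are absent (None)
- cover2: gear-case cover, bare aluminium with a ring of pink mended resin: round flange 64 mm across and 12 mm thick, on it a coaxial round hub 34 mm across rising to 48 mm above the underside. Origin: centre of the underside, z up out of the hub. 0.12 kg. The four covers are alike; two to four are present, the others are absent (None)
- cover3: gear-case cover, bare aluminium with a ring of pink mended resin: round flange 64 mm across and 12 mm thick, on it a coaxial round hub 34 mm across rising to 48 mm above the underside. Origin: centre of the underside, z up out of the hub. 0.12 kg. The four covers are alike; two to four are present, the others are absent (None)
- cover4: gear-case cover, bare aluminium with a ring of pink mended resin: round flange 64 mm across and 12 mm thick, on it a coaxial round hub 34 mm across rising to 48 mm above the underside. Origin: centre of the underside, z up out of the hub. 0.12 kg. The four covers are alike; two to four are present, the others are absent (None)
- tray: loose steel tray, 0.3 kg: square pan 164 x 164 mm, floor 4 mm thick, rim 4 mm wide rising to 12 mm; its 156 x 156 mm inner floor takes four covers two by two (centres at x, y = +-38 mm). Origin: underside, centre of the pan; +x is the front edge, which enters the bay first; the handle is at -x. Loaded, it is dragged along the table, not lifted
- tray_handle (a point): top centre of the tray's handle, an upright black plate 12 mm thick (tray x), 44 mm wide (tray y), 70 mm high from the table, at tray x = -137 mm, y = 0, on a 60 mm wide, 4 mm high tongue running back from the rear (-x) edge. Same axes as the tray
- tray_ear (a point): top of the ear, 12 mm high, that sticks out sideways at the tray's rear edge on its +y side: tray x -82 to -68 mm, y 82 to 125 mm
- bay: fixed grey curing bay (slotted holder) without a floor: the tray slides in on the table top. Origin: on the table, centre of the open mouth; +x points inward, the way the tray goes in. Cheeks 28 mm high, inner faces at y = +-86 mm, flared by about 10 mm a side over the first 30 mm. Open on top. Handle, tongue and ear stay outside the mouth
- bay_home (a point): where the tray's origin is when the tray is home: bay x = 68 mm, y = 0, on the table; the tray's axes are then parallel to the bay's
- bay_slot (a point): inner lower edge of one of the two slots' lips, on the +y side (bay x = 40 mm, y = 76 mm, z = 20 mm): above the tray's edges, lips reach in from the cheeks to y = +-76 mm, their undersides 20 mm above the table, from x = 40 mm to the back
- bay_back (a point): middle of the top of the bay's back panel, 90 mm high; its face, at bay x = 150 mm, is what the tray's front edge meets when home. Behind it is a control box 60 mm high, bay x 168 to 258 mm, y -70 to 70 mm, which carries the lamp switch
- knob_arm (a point): top of the arm that carries the knob, on the knob's axis, at bay x = -25 mm, y = 110 mm, 60 mm high. The arm spans 50 to 60 mm above the table, bay x -45 to 20 mm, y 100 to 132 mm, on a post at x 18 to 50 mm. The tray's ear passes under it
- knob_top (a point): top centre of the black screw-knob, on its upright axis; 124 mm above the table when up, 106 mm when pushed down. The knob is a disc 44 mm across and 8 mm thick under a finger bar 44 mm long (x of this point), 14 mm thick (y), 36 mm high, whose top is this point. Grip it across the bar, or press on top
- pin (a joint): how far the knob and its pin are pushed down, m: 0 up, 0.018 fully down. About 4 N moves it and it stays where it is left. The pin, 10 mm thick, comes down just behind the rear edge of the tray's ear, so it is blocked unless the tray is home within 5 mm
- lock (a joint): turn of the knob, rad, growing clockwise seen from above: 0 loose, 3.8 its stop (locked); light friction of 0.06 N m, stays where it is left. At 0 the bar lies along the bay's x axis; the angle of the bar in the bay's frame is minus this value. Push the pin down before turning
- lamp_switch (a joint): toggle lever of the lamp on the control box, rad: 0 off (leaning to the bay's -x), 1.0 on (leaning to its +x), stays where it is left; about 1 N at the tip moves it. Its axle runs along the bay's y at bay x = 213 mm, y = 30 mm, 82 mm above the table; the arm is 80 mm long
- lamp_switch_tip (a point): centre of the 26 mm black ball at the end of the lamp switch's lever
- pliers: pair of pliers with red handles, 180 mm long, lying flat; a bystander, origin at its middle on the table
- driver: screwdriver with a black handle, 150 mm long, lying flat; a bystander, origin at its middle
- resin_bottle: amber glass bottle with a white cap, 60 mm across, 120 mm high; a bystander, origin at its underside
- gasket: flat square brass retainer plate 70 x 70 x 5 mm with a round hole; a bystander, origin at its underside
Not all that is in view belongs to the job. What is shaped like the cover2 but purple is not meant.

How it is judged:
By the outcome, as a careful person would: the job done as asked, in the order asked, and still so for the second after the job is handed in, with the robot touching nothing.
Of cover1, cover2, cover3, cover4 only 2 to 4 are there at a start; the rules pass over those that are not, and their reading is None.
At some moment in a run one of cover1, cover2, cover3, cover4 may be knocked a few centimetres aside while the robot is not near it.
Once in a run the grip may slacken for a moment while it holds something.
It also fails if it takes over 210 s, if anything falls off the work surface, if the arm or the gripper's body presses on something with over 40 N, if the wrist force passes 120 N, or if a joint passes its speed limit or range.

## Working session

There is one attempt and no reset: what is moved stays moved. The work goes in short steps, each a Python script; the robot and the scene stay as the last script left them, time stands still between calls to the robot, and variables do not carry over. Pictures are saved under pics/ and viewed, about 12 in all and at most 16, crops included, and the job is handed in when it is done.

```bash
ls; mkdir -p pics; cat > h.py <<'E'
import numpy as np, cv2
from scipy.spatial.transform import Rotation as R
from cell import arm, optics
def cam(n):
    p=optics.camera_params(n); im,d=optics.read_camera(n); return p,im,d
def rot(p):
    a=np.array(p["attitude"],float)
    return a if a.shape==(3,3) else R.from_euler('xyz',a).as_matrix()
def ray(p,u,v):
    K=np.array([[p['fx'],0,p['cx']],[0,p['fy'],p['cy']],[0,0,1.]])
    q=cv2.undistortPoints(np.array([[[u,v]]],float),K,np.array([p['k1'],0,0,0,0.]))[0,0]
    return np.array([q[0],q[1],1.])
def atz(p,u,v,z):
    r=rot(p)@ray(p,u,v); o=np.array(p['xyz']); return o+r*(z-o[2])/r[2]
def cloud(p,d):
    K=np.array([[p['fx'],0,p['cx']],[0,p['fy'],p['cy']],[0,0,1.]])
    vv,uu=np.mgrid[:d.shape[0],:d.shape[1]]
    q=cv2.undistortPoints(np.stack([uu,vv],-1).reshape(-1,1,2).astype(float),K,np.array([p['k1'],0,0,0,0.]))[:,0]
    P=np.c_[q,np.ones(len(q))]*d.reshape(-1,1)
    P=P@rot(p).T+np.array(p['xyz']); P[d.reshape(-1)==0]=np.nan
    return P.reshape(d.shape+(3,))
def proj(p,X):
    c=rot(p).T@(np.array(X)-np.array(p['xyz'])); x,y=c[:2]/c[2]; s=1+p['k1']*(x*x+y*y)
    return p['fx']*x*s+p['cx'],p['fy']*y*s+p['cy']
E
python3 - <<'E'
from h import *
for n in ("scene","side","wrist"):
    p,im,d=cam(n); print(n,p); cv2.imwrite(f"pics/{n}0.png",im); np.savez(f"{n}0.npz",im=im,d=d,p=p)
print(arm.current_t(),arm.current_tcp_rot())
E
```

```text
pics
scene {'fx': 413.88279797931676, 'fy': 413.88279797931676, 'cx': 273.09226048748377, 'cy': 211.00970919548968, 'k1': 0.004655373004574504, 'xyz': array([ 0.86043738, -0.60112322,  1.16931801]), 'attitude': array([-2.60160597, -0.01174822,  0.68334141])}
side {'fx': 465.5738194868411, 'fy': 465.5738194868411, 'cx': 276.96491432661753, 'cy': 210.5082972132957, 'k1': -0.09233977204722003, 'xyz': array([0.11447278, 0.95664577, 0.84982485]), 'attitude': array([-2.15935263, -0.00748242, -2.79568314])}
wrist {'fx': 309.05561056589215, 'fy': 309.05561056589215, 'cx': 279.82246456685476, 'cy': 209.07047643143287, 'k1': -0.03289038736443376, 'xyz': array([0.55050841, 0.08024876, 0.37326504]), 'attitude': array([2.82688218e+00, 7.76524159e-04, 7.51388745e-04])}
0.15 [-3.14147013e+00  9.90180709e-04  1.02057623e-06]
```

View pics/scene0.png

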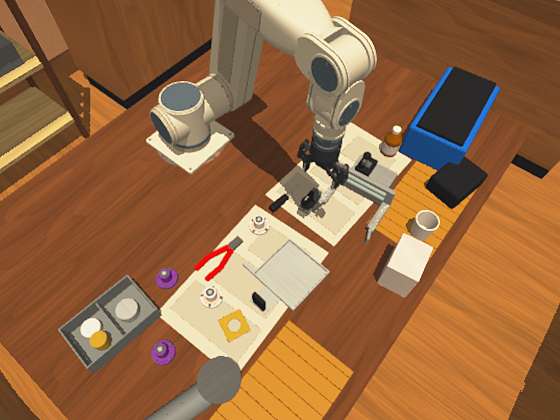

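View pics/side0.png

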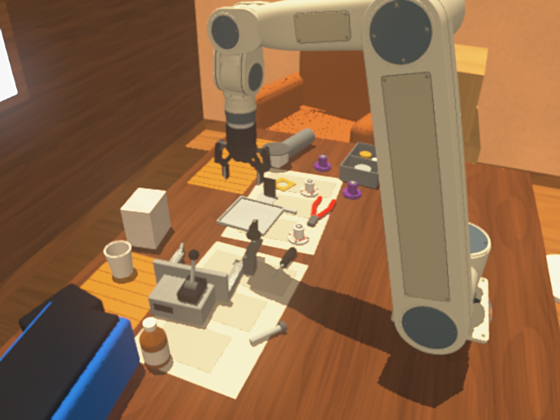

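Scene: there are pink-ringed covers at (259,222) and (210,295), with purple look-alikes at (166,277) and (162,351). The organiser holds discs at (90,327) and (126,308), and the tray is at (290,272) with its handle at (259,300). The bay is near (330,190). Side view: an unknown grey cylinder sits at (268,333). I'll enlarge these.

```bash
python3 - <<'E'
import cv2,numpy as np
a=cv2.imread("pics/scene0.png");b=cv2.imread("pics/side0.png")
A=cv2.resize(a[120:320,250:420],None,fx=3,fy=3,interpolation=3)[:, :510]
B=cv2.resize(b[225:365,130:320],None,fx=3.2,fy=3.2,interpolation=3)
cv2.imwrite("pics/A.png",cv2.resize(a[130:270,230:420],None,fx=4.2,fy=4.2,interpolation=3))
cv2.imwrite("pics/B.png",cv2.resize(b[160:360,120:350],None,fx=3,fy=3,interpolation=3))
cv2.imwrite("pics/C.png",cv2.resize(a[200:375,50:340],None,fx=2.7,fy=2.7,interpolation=3))
E
```

```text
(no output)
```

View pics/B.png

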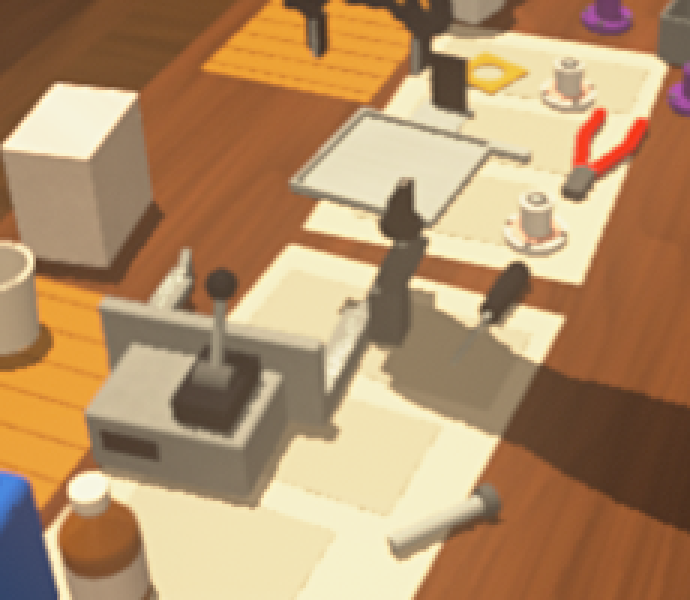

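View pics/C.png

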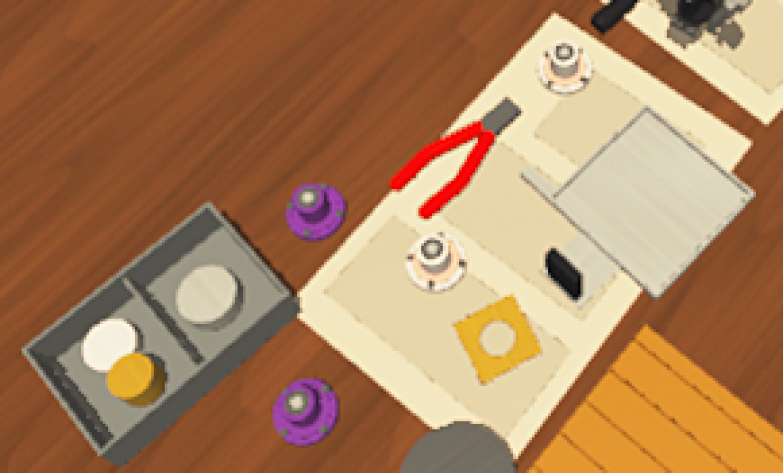

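View pics/wrist0.png

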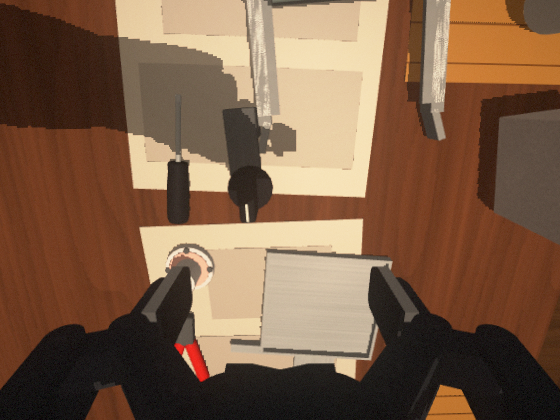

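The crops show two real covers, both standing hub up. A torch at side (268,333) is only a bystander. I'll build a top-down orthographic colour map from the fused depth to measure tray, bay, covers.

```bash
cat >> h.py <<'E'
def ortho(data,x0,x1,y0,y1,s=0.0015):
    W=int((y1-y0)/s);H=int((x1-x0)/s); Z=np.full((H,W),-1.);C=np.zeros((H,W,3),np.uint8)
    for p,im,d in data:
        P=cloud(p,d).reshape(-1,3); c=im.reshape(-1,3)
        m=~np.isnan(P[:,0])&(P[:,2]<.16); P=P[m];c=c[m]
        o=np.argsort(P[:,2]);P=P[o];c=c[o]
        i=((x1-P[:,0])/s).astype(int); j=((y1-P[:,1])/s).astype(int)
        k=(i>=0)&(i<H)&(j>=0)&(j<W)
        for a,b,z,q in zip(i[k],j[k],P[k,2],c[k]):
            if z>=Z[a,b]: Z[a,b]=z;C[a,b]=q
    return Z,C
E
python3 - <<'E'
from h import *
D={n:np.load(f"{n}0.npz",allow_pickle=True) for n in ("scene","side","wrist")}
D={n:(v['p'].item(),v['im'],v['d']) for n,v in D.items()}
p=D['scene'][0]
f=lambda u,v:(50+u/2.7,200+v/2.7)
for n,u,v,z in [("A",564,50,.048),("B",434,245,.048),("t1",648,110,.012),("t2",752,192,.012),("t3",655,297,.012),("t4",556,196,.012),("ear",522,176,.012)]:
    print(n,atz(p,*f(u,v),z).round(4), cloud(p,D['scene'][2])[int(f(u,v)[1]),int(f(u,v)[0])].round(3))
Z,C=ortho(D.values(),.25,.85,-.45,.6,.0015)
for y in range(-4,7):
    j=int((.6-y*.1)/.0015); 
    if 0<=j<C.shape[1]: cv2.putText(C,f"{y/10}",(j,10),0,.35,(0,255,0),1); C[::6,j]=(0,255,0)
for x in range(3,9):
    i=int((.85-x*.1)/.0015); cv2.putText(C,f"{x/10}",(0,i),0,.35,(0,255,0),1); C[i,::6]=(0,255,0)
cv2.imwrite("pics/ortho.png",C); np.save("Z.npy",Z)
# low height bands
for n,(p,im,d) in D.items():
    P=cloud(p,d).reshape(-1,3); 
    m=(abs(P[:,2])<.02)&(P[:,0]>.35)&(P[:,0]<.75)&(abs(P[:,1])<.4); print(n,"table z med",np.median(P[m,2]))
    for zl,zh,nm in [(.085,.094,'back top'),(.0385,.056,'40-56'),(.100,.130,'knob')]:
        m=(P[:,2]>zl)&(P[:,2]<zh)&(P[:,0]>.35)&(P[:,0]<.75)&(P[:,1]>-.0)&(P[:,1]<.45); q=P[m]
        if len(q): print(nm,len(q),np.median(q,0).round(3),q.min(0).round(3),q.max(0).round(3))
E
```

```text
A [ 0.4293 -0.121   0.048 ] [ 0.427 -0.122  0.049]
B [ 0.4762 -0.3875  0.048 ] [ 0.473 -0.387  0.048]
t1 [ 0.5422 -0.1049  0.012 ] [ 0.541 -0.103  0.013]
t2 [ 0.6942 -0.1117  0.012 ] [ 0.692 -0.111  0.007]
t3 [ 0.6837 -0.2744  0.012 ] [ 0.681 -0.273  0.003]
t4 [ 0.529  -0.2538  0.012 ] [ 0.525 -0.253  0.009]
ear [ 0.4841 -0.2597  0.012 ] [ 0.482 -0.259  0.009]
scene table z med 0.0003506270572535275
back top 472 [0.606 0.217 0.088] [0.505 0.001 0.085] [0.75  0.449 0.094]
40-56 481 [0.644 0.199 0.049] [0.497 0.038 0.039] [0.75  0.45  0.056]
knob 399 [0.655 0.435 0.117] [0.516 0.001 0.1  ] [0.75  0.448 0.13 ]
side table z med 0.00019035510243059495
back top 676 [0.583 0.207 0.088] [0.5   0.    0.085] [0.714 0.449 0.094]
40-56 787 [0.568 0.294 0.048] [0.493 0.004 0.039] [0.715 0.45  0.056]
knob 341 [0.582 0.412 0.117] [0.512 0.001 0.1  ] [0.622 0.449 0.13 ]
wrist table z med 0.0009946528320819992
back top 566 [0.53  0.012 0.086] [0.5   0.    0.085] [0.543 0.029 0.094]
40-56 110 [0.544 0.175 0.047] [0.524 0.022 0.039] [0.571 0.178 0.056]
knob 686 [0.522 0.016 0.122] [0.513 0.    0.1  ] [0.528 0.029 0.124]
```

View pics/ortho.png

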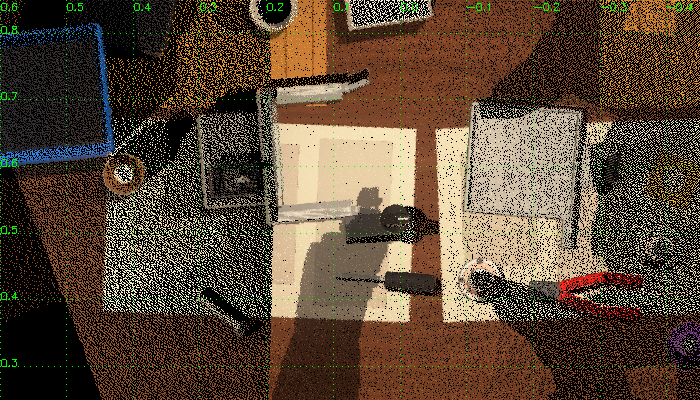

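The ortho map shows the bay facing roughly world +y: knob near (0.52,0.02), back panel at y≈0.2. The tray is at about (0.61,-0.19) and nearly aligned with it. I'll start moving and refine tray and covers with the wrist camera.

```bash
cat >> h.py <<'E'
from scipy.optimize import least_squares
def look(x,y,z=.26,yaw=0.,n=None):
    arm.move_to([x,y,z],[np.pi,0,yaw]); arm.pause(.15); p,im,d=cam("wrist")
    if n: cv2.imwrite(f"pics/{n}.png",im); np.savez(n,im=im,d=d,p=p)
    return p,im,d
def hub(P,x,y,z0=.048,r=.05):
    Q=P.reshape(-1,3); Q=Q[~np.isnan(Q[:,0])]
    q=Q[(abs(Q[:,2]-z0)<.005)&(np.hypot(Q[:,0]-x,Q[:,1]-y)<r)]
    if len(q)<8: return None
    (cx,cy),rr=cv2.minEnclosingCircle(q[:,:2].astype(np.float32))
    return np.array([cx,cy,rr,len(q),np.median(q[:,2])]).round(4)
def trayfit(P,x,y,a):
    Q=P.reshape(-1,3); Q=Q[~np.isnan(Q[:,0])]
    q=Q[(Q[:,2]>.007)&(Q[:,2]<.017)&(np.hypot(Q[:,0]-x,Q[:,1]-y)<.13)][:,:2]
    def f(t):
        c,s=np.cos(t[2]),np.sin(t[2]); e=q-t[:2]; u=np.c_[e[:,0]*c+e[:,1]*s,-e[:,0]*s+e[:,1]*c]
        return (np.abs(u).max(1)-.080)/.003
    s=least_squares(f,[x,y,a],loss='cauchy'); r=np.abs(f(s.x))*.003
    return s.x.round(4),len(q),(r<.004).mean().round(2)
E
python3 - <<'E'
from h import *
for n in ("scene","side"):
    v=np.load(f"{n}0.npz",allow_pickle=True); P=cloud(v['p'].item(),v['d'])
    print(n,hub(P,.428,-.121),hub(P,.475,-.387),trayfit(P,.612,-.186,1.5))
    Q=P.reshape(-1,3)
    m=(Q[:,2]>.084)&(Q[:,2]<.094)&(Q[:,1]>.17)&(Q[:,1]<.235)&(Q[:,0]>.48)&(Q[:,0]<.74);q=Q[m,:2]
    vx,vy,x0,y0=cv2.fitLine(q.astype(np.float32),cv2.DIST_HUBER,0,.01,.01).ravel(); print("back",len(q),q.min(0),q.max(0),np.degrees(np.arctan2(vy,vx)),x0,y0)
    m=(Q[:,2]>.12)&(Q[:,2]<.127)&(np.hypot(Q[:,0]-.52,Q[:,1]-.02)<.06);q=Q[m,:2]
    print("bar",len(q),len(q) and (q.mean(0),q.min(0),q.max(0)))
arm.move_gripper(.75)
p,im,d=look(.58,-.29,.27,0,"w1"); P=cloud(p,d)
print(trayfit(P,.612,-.186,1.5),hub(P,.475,-.387))
p,im,d=look(.44,-.21,.25,0,"w2"); P=cloud(p,d)
print(hub(P,.428,-.121),arm.current_t())
E
```

```text
scene [ 4.316e-01 -1.243e-01  1.690e-02  8.300e+01  4.710e-02] [ 4.783e-01 -3.919e-01  1.720e-02  1.060e+02  4.720e-02] (array([ 0.6097, -0.1867,  1.4921]), 475, np.float64(0.71))
back 281 [0.52178208 0.18270878] [0.71639015 0.23462318] 0.27608612 0.60308576 0.19559461
bar 36 (array([0.52329742, 0.00458547]), array([ 0.51624589, -0.01751952]), array([0.53063914, 0.0242814 ]))
side [ 4.307e-01 -1.209e-01  1.960e-02  6.500e+01  4.700e-02] [ 4.760e-01 -3.868e-01  1.840e-02  4.500e+01  4.710e-02] (array([ 0.607, -0.183,  1.488]), 294, np.float64(0.69))
back 409 [0.51440221 0.18109245] [0.71443361 0.23454313] 4.6280947 0.5782169 0.1985882
bar 33 (array([0.52080084, 0.00858126]), array([ 0.51401827, -0.01286929]), array([0.52738027, 0.02958486]))
(array([ 0.6085, -0.1841,  1.4892]), 2462, np.float64(0.92)) [ 4.760e-01 -3.885e-01  1.660e-02  4.050e+02  4.810e-02]
[ 4.298e-01 -1.206e-01  1.710e-02  8.370e+02  4.820e-02] 2.725
```

View pics/w1.png

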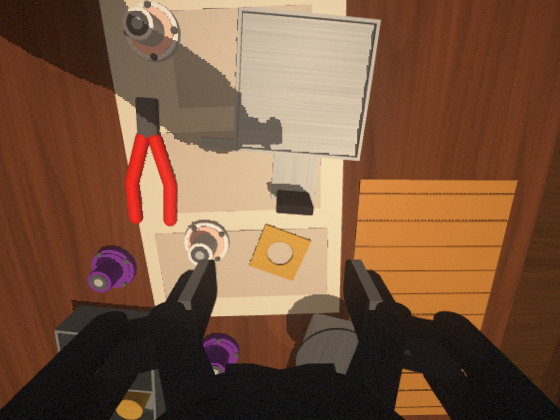

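Wrist view: the covers are at (205,250) and (140,25), the tray at (305,85), its handle at (295,200). All three cameras agree. Now loading the covers.

```bash
cat >> h.py <<'E'
DN=[np.pi,0,0]
def pick(x,y,z=.024):
    arm.move_gripper(.75); arm.move_to([x,y,.11],DN); arm.servo_line([x,y,z],v=.1)
    arm.move_gripper(0,squeeze=60); print("grip w",arm.current_width(),arm.current_ee_pos())
def place(path,z):
    for q in path: arm.servo_line(q,v=.12)
    x,y=path[-1][:2]; print("carry w",arm.current_width())
    print("touch",arm.servo_line([x,y,z],v=.04,f_stop=6),arm.current_ee_pos()); arm.move_gripper(.62); arm.servo_line([x,y,.12],v=.15)
T=np.array([.6085,-.1841,1.489])
def tr(u,v,t=T): c,s=np.cos(t[2]),np.sin(t[2]); return t[0]+u*c-v*s,t[1]+u*s+v*c
E
python3 - <<'E'
from h import *
pick(.4298,-.1206)
x,y=tr(.038,0); place([[.4298,-.1206,.075],[x,y,.075]],.028)
p,im,d=look(.53,-.27,.25,0,"w3"); P=cloud(p,d)
print(hub(P,.476,-.3885),hub(P,x,y,.052),x,y,trayfit(P,*T),arm.current_t())
E
```

```text
grip w 0.3813008196143794 [ 0.43010912 -0.12075283  0.02474368]
carry w 0.3761020475807521
touch True [ 0.6113798  -0.14611786  0.02886123]
[ 4.763e-01 -3.886e-01  1.690e-02  4.610e+02  4.820e-02] [ 6.120e-01 -1.463e-01  1.720e-02  9.370e+02  5.220e-02] 0.611604795536087 -0.1462270512809064 (array([ 0.6079, -0.1843,  1.4911]), 3614, np.float64(0.69)) 10.5083
```

```bash
python3 - <<'E'
from h import *
pick(.4763,-.3886)
x,y=tr(-.038,0); place([[.4763,-.3886,.075],[.50,-.26,.075],[x,y,.075]],.028)
p,im,d=look(.58,-.30,.27,0,"w4"); P=cloud(p,d)
print(hub(P,.6116,-.1462,.052,.035),hub(P,x,y,.052,.035),x,y,trayfit(P,*T))
Q=P.reshape(-1,3);q=Q[(Q[:,2]>.064)&(Q[:,2]<.076)&(np.hypot(Q[:,0]-.597,Q[:,1]+.32)<.06)]; print("handle",len(q),q.mean(0),q.min(0),q.max(0))
# bay view
p,im,d=look(.60,-.02,.30,0,"w5"); P=cloud(p,d); Q=P.reshape(-1,3)
def band(a,b,zl,zh,c):
    q=Q[(Q[:,0]>a[0])&(Q[:,0]<a[1])&(Q[:,1]>b[0])&(Q[:,1]<b[1])&(Q[:,2]>zl)&(Q[:,2]<zh)]
    print(c,len(q)); 
    if len(q)>5: print(q.min(0).round(4),q.max(0).round(4),np.median(q,0).round(4))
    return q
band((.48,.56),(-.03,.06),.119,.128,"bar"); band((.48,.56),(-.03,.06),.084,.092,"disc")
band((.48,.72),(.15,.25),.084,.095,"back")
for l,xr in (("chkL",(.49,.58)),("chkR",(.65,.74))):
    for y in (.12,.15,.18): band(xr,(y-.004,y+.004),.014,.032,l+str(y))
print(arm.current_t())
E
```

```text
grip w 0.3740350693362347 [ 0.47656646 -0.38887868  0.02487978]
carry w 0.37604210772248553
touch True [ 0.60519035 -0.22182124  0.02891137]
[ 6.118e-01 -1.462e-01  1.720e-02  8.970e+02  5.210e-02] [ 6.368e-01 -2.299e-01  1.300e-02  1.730e+02  5.190e-02] 0.605395204463913 -0.22197294871909362 (array([ 0.6084, -0.1847,  1.4915]), 4167, np.float64(0.55))
handle 411 [ 0.59810654 -0.31991716  0.06963817] [ 0.57691113 -0.32729767  0.06404503] [ 0.62002947 -0.31324576  0.07209783]
bar 525
[ 0.5142 -0.0144  0.1191] [0.529  0.0286 0.1245] [0.5223 0.0084 0.122 ]
disc 454
[ 0.5006 -0.0127  0.0841] [0.5425 0.029  0.0917] [0.5317 0.0072 0.0863]
back 0
chkL0.12 145
[0.5224 0.1162 0.021 ] [0.5472 0.124  0.0297] [0.5351 0.1199 0.0278]
chkL0.15 159
[0.5196 0.146  0.0198] [0.5443 0.154  0.0307] [0.5329 0.1498 0.0278]
chkL0.18 119
[0.5182 0.176  0.019 ] [0.5419 0.1817 0.0304] [0.5299 0.179  0.028 ]
chkR0.12 149
[0.6979 0.1161 0.0203] [0.7232 0.1235 0.0297] [0.7104 0.1199 0.0277]
chkR0.15 158
[0.6957 0.1461 0.021 ] [0.7207 0.154  0.0297] [0.707  0.1499 0.0278]
chkR0.18 131
[0.6939 0.1761 0.0204] [0.7181 0.1834 0.0301] [0.7057 0.1791 0.0278]
20.25
```

View pics/w5.png

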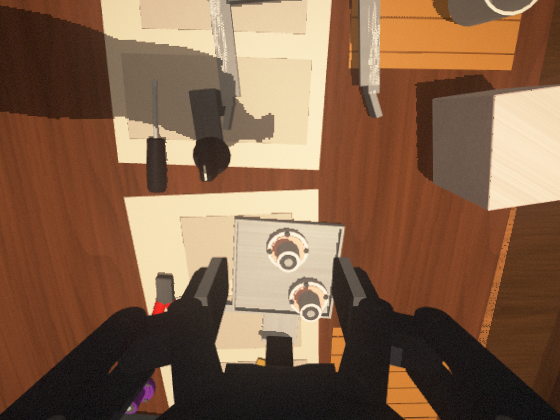

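The picture shows the second cover, at (310,300), sitting closer to the right rear corner than where I released it, so it was knocked after release. I'll measure both covers on the tray, then re-centre that one.

```bash
python3 - <<'E'
from h import *
p,im,d=look(.62,-.31,.24,0,"w6"); P=cloud(p,d); Q=P.reshape(-1,3)
h=hub(P,.637,-.232,.052,.03); t,n,_=trayfit(P,*T); print(h,t,hub(P,.6118,-.1462,.052,.03))
q=Q[(Q[:,2]>.012)&(Q[:,2]<.022)&(np.hypot(Q[:,0]-h[0],Q[:,1]-h[1])<.04)]; print("flange z",np.percentile(q[:,2],[5,50,95]))
x,y=h[:2]
c,s=np.cos(t[2]),np.sin(t[2]); e=h[:2]-t[:2]; print("in tray",e[0]*c+e[1]*s,-e[0]*s+e[1]*c)
cv2.imwrite("pics/w6c.png",cv2.resize(im[0:260,150:450],None,fx=2.3,fy=2.3))
E
```

```text
[ 6.458e-01 -2.318e-01  1.700e-02  8.660e+02  5.230e-02] [ 0.6085 -0.184   1.4886] [ 6.121e-01 -1.462e-01  1.690e-02  1.056e+03  5.220e-02]
flange z [0.01367825 0.01683154 0.01863751]
in tray -0.04457614504332363 -0.04109862884667291
```

View pics/w6c.png

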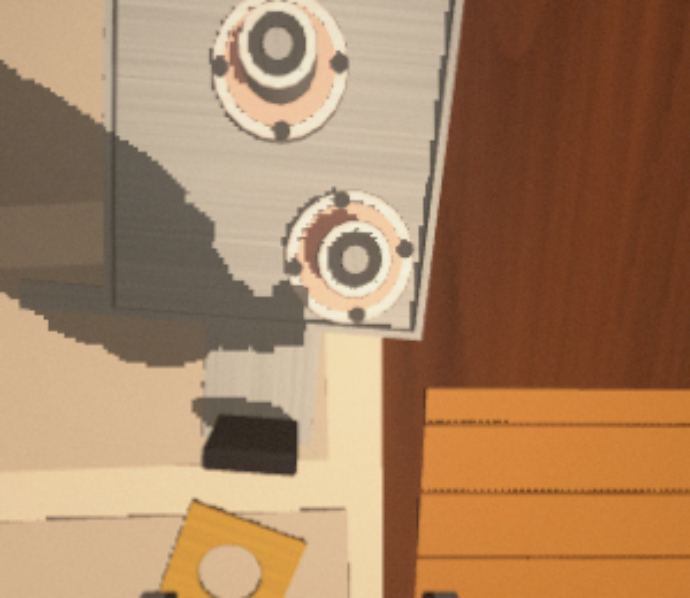

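The knocked cover still stands flat inside the rim, at tray (-45,-41) mm, so it can stay. Next I'll grip the handle, align the tray with the bay and slide it in.

```bash
cat >> h.py <<'E'
BAY=np.array([.6293,.0412,1.654])
def by(u,v): return tr(u,v,BAY)
def best(pos,yaw):
    o=[]
    for k in (-1,0,1):
        q=arm.solve_ik(pos,[np.pi,0,yaw+k*np.pi])
        if q is not None: o.append((abs(q[5]),yaw+k*np.pi))
    return min(o)[1]
E
python3 - <<'E'
from h import *
t=[.6085,-.1842,1.489]
hx,hy=tr(-.137,0,t); print(hx,hy)
yw=best([hx,hy,.02],t[2]); off=yw-t[2]; print(off)
arm.move_gripper(.75); arm.move_to([hx,hy,.13],[np.pi,0,yw]); arm.servo_line([hx,hy,.018],v=.1)
arm.move_gripper(0,squeeze=90); print("w",arm.current_width(),arm.current_ee_pos(),arm.current_ft_force())
px,py=by(-.110-.137,0)
arm.servo_line([px,py,.018],rot=[np.pi,0,BAY[2]+off],v=.06)
print("w",arm.current_width(),arm.current_ee_pos(),arm.current_ft_force(),arm.current_joint_positions())
p,im,d=cam("side");cv2.imwrite("pics/s1.png",cv2.resize(im[130:340,130:350],None,fx=3,fy=3)); P=cloud(p,d)
x,y=by(-.11,0); print((x,y),trayfit(P,x,y,BAY[2]))
p,im,d=cam("wrist");cv2.imwrite("pics/w7.png",im); P=cloud(p,d); print(trayfit(P,x,y,BAY[2]),arm.current_t())
E
```

```text
0.5973063950409495 -0.3207419466977849
0.0
w 0.1266363015807871 [ 0.59736809 -0.32090224  0.01843108] [-0.84050465  0.06805235  3.64481198]
w 0.12747473775645665 [ 0.65005939 -0.20600347  0.01838149] [-1.48452371 -5.2675228   4.58325585] [-0.42922453  0.59648853  0.00889404  0.98188141 -0.00130354 -0.51178205]
(np.float64(0.6384418475853171), np.float64(-0.06841946279163583)) (array([ 0.6354, -0.0693,  1.6398]), 500, np.float64(0.39))
(array([ 0.6373, -0.0688,  1.6546]), 9911, np.float64(0.44)) 27.375
```

View pics/s1.png

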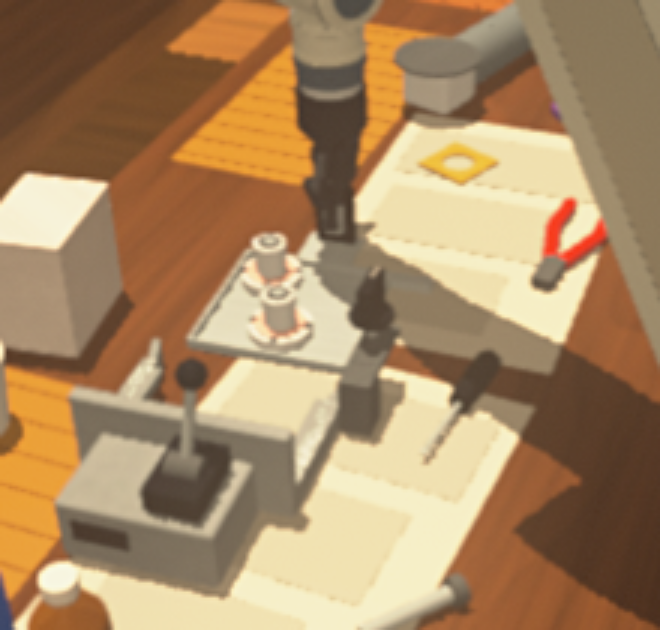

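The tray followed the handle and is now on the bay's axis; the fit is within about 1 mm and 0.001 rad. Sliding it home, stopping on force.

```bash
python3 - <<'E'
from h import *
r=arm.current_tcp_rot()
x,y=by(-.08,0); print(arm.servo_line([x,y,.018],v=.06,f_stop=30),arm.current_ee_pos(),(x,y),arm.current_ft_force())
x,y=by(-.062,0); print(arm.servo_line([x,y,.018],v=.03,f_stop=22)); e=arm.current_ee_pos()
c,s=np.cos(BAY[2]),np.sin(BAY[2]);a=e[:2]-BAY[:2]; print(e,"bay",a[0]*c+a[1]*s,-a[0]*s+a[1]*c,arm.current_ft_force(),arm.current_width(),arm.current_t())
E
```

```text
False [ 0.63652411 -0.03944673  0.01836883] (np.float64(0.6359486164256851), np.float64(-0.03852324566664424)) [ 0.37326214 -4.47085996  3.94271392]
True
[ 0.63502475 -0.02884229  0.01842271] bay -0.0702757544329798 0.00011610893402148707 [-1.24938635 -3.06375337  4.39410101] 0.13122168604971582 30.775
```

```bash
python3 - <<'E'
from h import *
x,y=by(-.058,0); print(arm.servo_line([x,y,.018],v=.02,f_stop=35)); e=arm.current_ee_pos()
c,s=np.cos(BAY[2]),np.sin(BAY[2]);a=e[:2]-BAY[:2]; print(e,"bay",a[0]*c+a[1]*s,arm.current_ft_force(),arm.current_width())
arm.move_gripper(.6); arm.servo_line([e[0],e[1],.16],v=.15)
x,y=by(-.09,.06); arm.move_to([x,y,.27],[np.pi,0,BAY[2]-np.pi/2]); arm.pause(.15)
p,im,d=cam("wrist");cv2.imwrite("pics/w8.png",im);P=cloud(p,d);Q=P.reshape(-1,3)
q=Q[(Q[:,2]>.119)&(Q[:,2]<.128)&(np.hypot(Q[:,0]-.5218,Q[:,1]-.0072)<.05)];print("bar",q.min(0),q.max(0),q.mean(0))
q=Q[(Q[:,2]>.064)&(Q[:,2]<.076)&(np.hypot(Q[:,0]-.635,Q[:,1]+.028)<.04)];print("handle",len(q),q.min(0),q.max(0),q.mean(0))
p,im,d=cam("scene");cv2.imwrite("pics/sc2.png",cv2.resize(im[120:300,230:440],None,fx=3.3,fy=3.3)); print(arm.current_t())
E
```

```text
True
[ 0.6349766  -0.02897546  0.01902225] bay -0.07040446631157941 [-1.36051273 -4.74722075  4.30275578] 0.13065235989232543
bar [ 0.51415778 -0.01487688  0.11901203] [0.5284598  0.02938847 0.12436204] [0.52178794 0.00805807 0.12180726]
handle 435 [ 0.61377089 -0.03546964  0.06419719] [ 0.6582939  -0.02070459  0.0719657 ] [ 0.63542705 -0.02789576  0.06970952]
34.3167
```

View pics/w8.png

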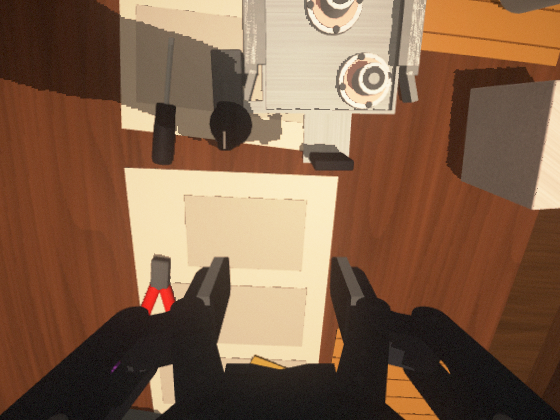

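The tray is home: it stopped against the back at the same point under 22 N and 35 N, and the handle is where it should be. The knob bar is at (0.5218,0.0075). I'll grip it and push it down.

```bash
python3 - <<'E'
from h import *
k=[.5218,.0075]; yaw=BAY[2]+np.pi/2
arm.move_gripper(.6)
q0=arm.solve_ik([*k,.16],[np.pi,0,yaw]); q1=arm.solve_ik([*k,.16],[np.pi,0,yaw-np.pi]); print(q0,q1)
q=np.array(q0); 
if q[5]>0: q=np.array(q1); q[5]=q[5] if q[5]<0 else q[5]-np.pi
print("q",q); arm.move_joints(q); print(arm.current_ee_pos(),arm.current_tcp_rot())
arm.servo_line([*k,.096],v=.08); arm.move_gripper(0,squeeze=50)
print(arm.current_width(),arm.current_ft_force())
print(arm.servo_line([*k,.076],v=.03,f_stop=25),arm.current_ee_pos(),arm.current_ft_force(),arm.current_width(),arm.current_joint_positions(),arm.current_t())
p,im,d=cam("side");cv2.imwrite("pics/s2.png",cv2.resize(im[180:300,180:320],None,fx=5,fy=5,interpolation=3))
E
```

```text
[-0.146519    0.24262856 -0.18534938  1.14281839  0.         -1.800519  ] [-0.146519    0.24262856 -0.18534938  1.14281839  0.          1.34107365]
q [-0.146519    0.24262856 -0.18534938  1.14281839  0.         -1.800519  ]
[0.5218688  0.00744967 0.16008285] [-3.14153417e+00  1.24335928e-04 -3.05895301e+00]
0.1534093180725343 [-5.02181389 -0.79460039  2.4710995 ]
True [0.52097564 0.0072976  0.08028315] [-3.59158968 -0.4269736  11.02427009] 0.15195744019981416 [-1.46644579e-01  3.02156849e-01 -3.21941470e-01  9.47104341e-01
 -8.68684235e-04 -1.80047994e+00] 39.05
```

View pics/s2.png

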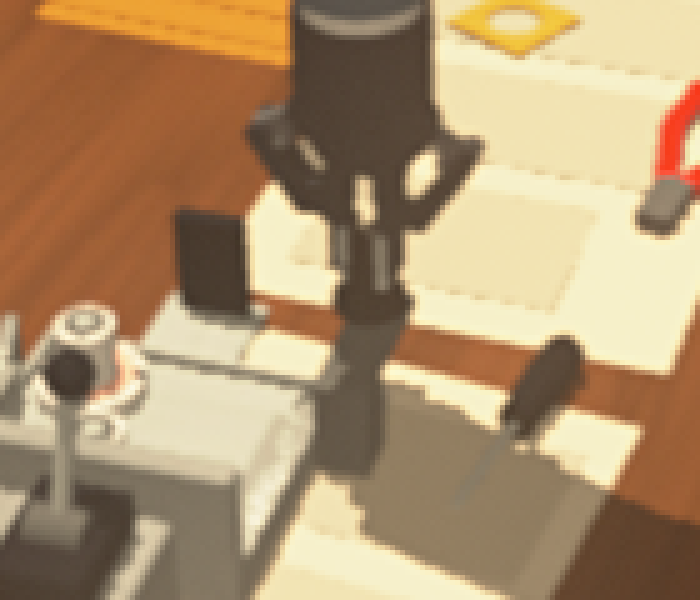

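```bash
python3 - <<'E'
from h import *
k=[.5218,.0075]
print(arm.servo_line([*k,.074],v=.02,f_stop=40),arm.current_ee_pos(),arm.current_ft_force(),arm.current_width())
# verify bar height: release, rise, look
arm.move_gripper(.6); arm.servo_line([*k,.20],v=.15)
x,y=by(-.13,.09); arm.move_to([x,y,.25],[np.pi,0,BAY[2]-np.pi/2]); arm.pause(.15)
p,im,d=cam("wrist");cv2.imwrite("pics/w9.png",im);P=cloud(p,d);Q=P.reshape(-1,3)
q=Q[(Q[:,2]>.098)&(Q[:,2]<.13)&(np.hypot(Q[:,0]-.5218,Q[:,1]-.0072)<.05)];print("bar top",np.percentile(q[:,2],[50,90,97]),q.mean(0),arm.current_t())
t=q[q[:,2]>np.percentile(q[:,2],97)-.004]; (c,wh,a)=cv2.minAreaRect(t[:,:2].astype(np.float32)); print(c,wh,a)
E
```

```text
True [0.52108963 0.00727669 0.08026931] [-6.49953454  0.19555335 14.34657227] 0.15316897411160996
bar top [0.10555752 0.10668237 0.10717164] [0.52147535 0.00727037 0.10541805] 43.45
(0.5212598443031311, 0.007104167714715004) (0.013317903503775597, 0.04324804246425629) 3.7405219078063965
```

The bar top now reads 106 mm, so the pin is fully down and the tray is home. Next: re-grip and turn clockwise 3.8 rad in one twist of joint 6.

```bash
python3 - <<'E'
from h import *
k=[.5215,.0073]
q=np.array(arm.solve_ik([*k,.16],[np.pi,0,BAY[2]+np.pi/2])); 
if q[5]>0: q[5]-=np.pi
print(q[5]); arm.move_joints(q); arm.servo_line([*k,.080],v=.08); arm.move_gripper(0,squeeze=60)
q=np.array(arm.current_joint_positions()); m0=np.array(arm.current_moment()); s=q[5]; print(m0,arm.current_width())
for a in list(np.arange(.4,3.61,.4))+list(np.arange(3.65,3.9,.03)):
    q[5]=s+a; arm.move_joints(q); m=np.array(arm.current_moment())-m0
    print(round(a,2),m.round(2),np.round(arm.current_ft_force(),1),round(arm.current_width(),3))
    if a>3.3 and abs(m[2])>.8: break
print(arm.current_joint_positions()[5]-s,arm.current_t())
E
```

```text
-1.8009883947961602
[-0.08141883  0.85781265 -0.12888641] 0.1490726505032807
0.4 [-0.03 -0.96  0.06] [ 0.3 -0.2 -0.1] 0.149
0.8 [-0.37 -1.11  0.13] [ 0.7 -1.3  0. ] 0.152
1.2 [-0.9  -1.39  0.05] [ 2.  -3.9 -1.4] 0.147
1.6 [-1.18 -1.34  0.11] [ 1.9 -5.3 -2.4] 0.153
2.0 [-1.35 -1.19  0.13] [ 1.1 -5.9 -1.5] 0.155
2.4 [-1.58 -1.05  0.12] [ 1.2 -7.2 -1.2] 0.145
2.8 [-1.67 -0.83  0.06] [ 0.4 -8.  -0. ] 0.15
3.2 [-1.72 -0.57  0.07] [ 0.1 -7.5  0.7] 0.155
3.6 [-1.62 -0.37  0.05] [-2.8 -7.6  1.8] 0.149
3.65 [-1.53 -0.44  0.11] [-2.6 -8.   2. ] 0.151
3.68 [-1.56 -0.31  0.07] [-1.7 -7.4  2.7] 0.153
3.71 [-1.51 -0.37  0.11] [-2.2 -6.9  1.1] 0.15
3.74 [-1.56 -0.41  0.09] [-2.2 -7.5  1.2] 0.15
3.77 [-1.45 -0.41  0.01] [-2.3 -8.3  1.8] 0.153
3.8 [-1.52 -0.36  0.1 ] [-2.4 -7.3  1.7] 0.149
3.83 [-1.52 -0.35  0.69] [-2.7 -8.1  1.8] 0.152
3.86 [-1.6  -0.4   1.31] [-3.2 -7.4  2.7] 0.153
3.853928940120834 53.7333
```

The stop was felt at 3.80–3.86 rad, where the moment rose to 1.3 N m. I'll ease off, release, and check the bar and the lamp switch.

```bash
python3 - <<'E'
from h import *
q=np.array(arm.current_joint_positions()); q[5]-=.045; arm.move_joints(q); print(arm.current_moment())
arm.move_gripper(.6); e=arm.current_ee_pos(); arm.servo_line([e[0],e[1],.22],v=.15)
x,y=by(-.13,.09); arm.move_to([x,y,.25],[np.pi,0,BAY[2]-np.pi/2]); arm.pause(.15)
p,im,d=cam("wrist");P=cloud(p,d);Q=P.reshape(-1,3)
q=Q[(Q[:,2]>.102)&(Q[:,2]<.11)&(np.hypot(Q[:,0]-.5215,Q[:,1]-.0072)<.05)]
ax=np.linalg.svd((q-q.mean(0))[:,:2],full_matrices=False)[2][0]
print("bar",np.median(q[:,2]),"angle mod pi",(np.arctan2(ax[1],ax[0])-BAY[2])%np.pi,"expected",(-3.8)%np.pi)
x,y=by(.10,.03); arm.move_to([x,y,.32],[np.pi,0,BAY[2]-np.pi/2]); arm.pause(.15)
p,im,d=cam("wrist");cv2.imwrite("pics/w10.png",im);P=cloud(p,d);Q=P.reshape(-1,3)
def tip(Q):
    c,s=np.cos(BAY[2]),np.sin(BAY[2]);e=Q[:,:2]-BAY[:2];B=np.c_[e[:,0]*c+e[:,1]*s,-e[:,0]*s+e[:,1]*c,Q[:,2]]
    q=B[(B[:,2]>.13)&(B[:,2]<.185)&(abs(B[:,1]-.03)<.04)&(B[:,0]>.15)&(B[:,0]<.3)]; print("tip bay",len(q),len(q) and (q.min(0),q.max(0)))
tip(Q); p,im,d=cam("side"); tip(cloud(p,d).reshape(-1,3)); print(arm.current_t())
E
```

```text
[-0.95698357  0.00604984  0.24320042]
bar 0.10562819612422292 angle mod pi 2.485162464927067 expected 2.4831853071795864
tip bay 637 (array([0.17114887, 0.01691993, 0.13013165]), array([0.19957999, 0.04226583, 0.17097923]))
tip bay 126 (array([0.17688388, 0.01840129, 0.13006427]), array([0.20117605, 0.0440675 , 0.17084262]))
57.7667
```

View pics/w10.png

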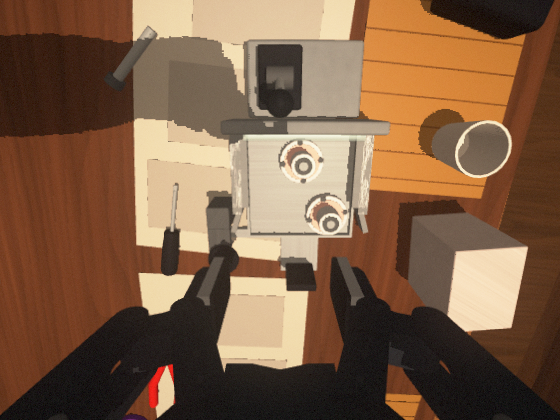

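The knob is locked: the bar angle matches 3.80 rad and it is still down. The picture shows the covers standing on the homed tray at (303,160) and (328,215), with the switch ball at (282,103), at bay (0.185, 0.03). Pushing the switch over.

```bash
python3 - <<'E'
from h import *
arm.move_gripper(0)
x,y=by(.14,.03); arm.servo_line([x,y,.20],v=.2); arm.servo_line([x,y,.143],v=.1)
x,y=by(.262,.03); print(arm.servo_line([x,y,.143],v=.06,f_stop=14)); e=arm.current_ee_pos()
c,s=np.cos(BAY[2]),np.sin(BAY[2]);a=e[:2]-BAY[:2]; print(e,"bay",a[0]*c+a[1]*s,arm.current_ft_force())
x,y=by(.15,.03); arm.servo_line([x,y,.143],v=.15); arm.servo_line([x,y,.25],v=.15)
x,y=by(.09,.03); arm.move_to([x,y,.32],[np.pi,0,BAY[2]-np.pi/2]); arm.pause(.15)
p,im,d=cam("wrist");cv2.imwrite("pics/w11.png",im);P=cloud(p,d)
def tip(Q):
    e=Q[:,:2]-BAY[:2];B=np.c_[e[:,0]*c+e[:,1]*s,-e[:,0]*s+e[:,1]*c,Q[:,2]]
    q=B[(B[:,2]>.125)&(B[:,2]<.185)&(abs(B[:,1]-.03)<.04)&(B[:,0]>.15)&(B[:,0]<.3)]; print("tip bay",len(q),len(q) and (q.min(0),q.max(0)))
tip(P.reshape(-1,3)); p,im,d=cam("side"); tip(cloud(p,d).reshape(-1,3)); print(arm.current_t())
E
```

```text
True
[0.58037289 0.26481109 0.14263678] bay 0.22690374612870567 [-0.43848577 -8.11481353  5.09398684]
tip bay 881 (array([0.23047011, 0.01686148, 0.1250837 ]), array([0.26053038, 0.04148126, 0.16670648]))
tip bay 118 (array([0.23749879, 0.02035649, 0.127893  ]), array([0.26483616, 0.04358589, 0.16493001]))
63.4083
```

View pics/w11.png

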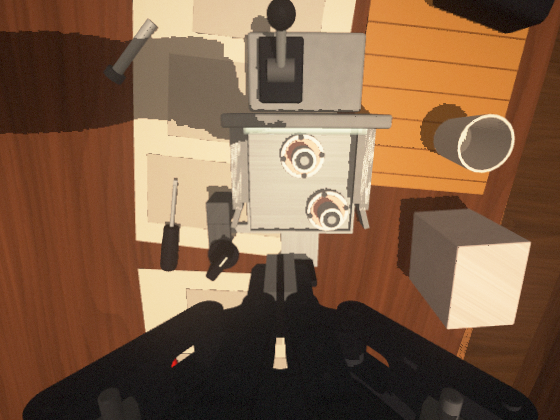

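The lever has gone over, with the ball at bay x≈0.25, which matches on. One firmer nudge to make sure it is on its stop, then a last overall look.

```bash
python3 - <<'E'
from h import *
x,y=by(.20,.03); arm.servo_line([*by(.15,.03),.25],v=.2); arm.servo_line([*by(.15,.03),.143],v=.15)
print(arm.servo_line([*by(.25,.03),.143],v=.05,f_stop=22)); e=arm.current_ee_pos()
c,s=np.cos(BAY[2]),np.sin(BAY[2]);a=e[:2]-BAY[:2]; print("bay",a[0]*c+a[1]*s)
arm.servo_line([*by(.15,.03),.143],v=.15); arm.servo_line([*by(.15,.03),.28],v=.2)
arm.move_to([.45,-.25,.35],[np.pi,0,0]); arm.pause(.3)
p,im,d=cam("scene");cv2.imwrite("pics/fin.png",cv2.resize(im,None,fx=1.4,fy=1.4)); P=cloud(p,d)
for u,v in ((.068+.038,0),(.068-.045,-.041)):
    x,y=by(u,v); print((x,y),hub(P,x,y,.051,.03))
print(arm.current_t())
E
```

```text
True
bay 0.22686002283898116
(np.float64(0.6204905832359672), np.float64(0.14683330050830362)) [6.232e-01 1.430e-01 1.700e-02 7.200e+01 5.070e-02]
(np.float64(0.6682466861817706), np.float64(0.06752784904732388)) [6.705e-01 6.390e-02 1.800e-02 8.400e+01 5.040e-02]
69.8667
```

View pics/fin.png

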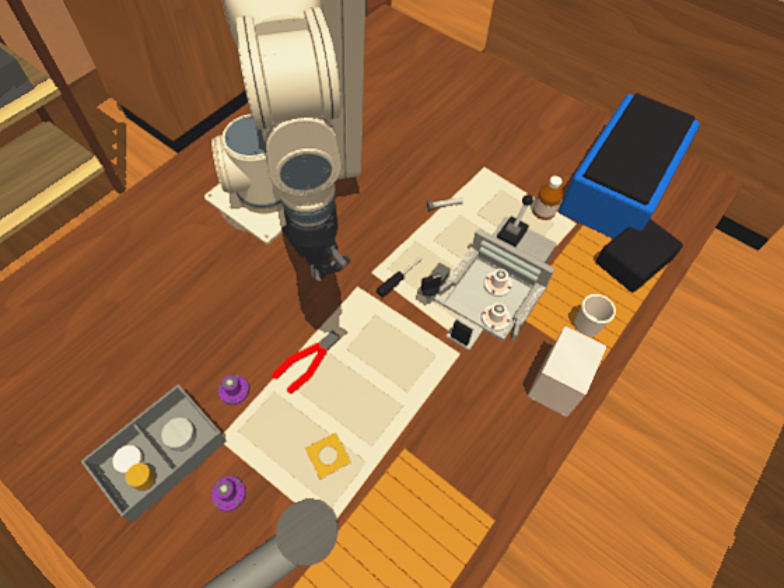

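The final view shows both covers at (498,282) and (497,316) on the homed tray, with the knob at (434,282) and the lever over at (527,200). The bystanders look unmoved and no other cover is in sight. Handing in.

```bash
python3 -c "
from h import *
print(arm.close_job())"
```

```text
the job is handed in; nothing more can be done
None
```

I loaded both covers and did the remaining steps in the order asked. I handed the job in at about 70 s of the 210 s allowed. Only two mended covers were present. I left the purple look-alikes and the other things on the table alone, and the last picture shows none of them disturbed.

- **Covers:** both stand flat on the tray with hub up, and their hub tops read about 52 mm above the table. After I set the second one down it was knocked about 4 cm aside. It stayed flat inside the rim, at tray (-45, -41) mm, so I left it there.
- **Tray:** it is home. It stopped at the same point with the force stop set at 22 N and again at 35 N. The arm's position read about 1.4 mm short of nominal, which is within the calibration error.
- **Knob:** the bar top reads 106 mm, so the pin is fully down. It was turned clockwise to its stop, and the measured bar angle agrees with 3.80 rad to within 0.002 rad.
- **Lamp switch:** it was thrown over to on, and a second, firmer push ended at the same point. Before the throw, the lever leaned back slightly less than I expected (about 0.36 rad from upright instead of 0.5). Its final position matches on to within the measuring error.

The scene camera's final cover readings were 3–4 mm off the expected positions and 1–2 mm low, about the offset it had shown all along. No check failed.

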